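Snap the hob knob back on its shaft and keep it pressed

TASK

The gas hob has been cleaned and one of its three control knobs is still lying on the worktop. Pick it up and press it onto the bare shaft, its grip bar in line with the row of knobs like the other two, until it clicks and sits down on the hob plate; keep pressing firmly after the click and finish like that, with the fingers still on the knob and pushing it down, not letting go. Leave everything else where it stands.

Things in the scene. Friction and masses are not known exactly. Their poses are not given: they have to be found in the camera images.
- knob: loose black hob knob, 60 g, upright on the worktop. Round skirt 48 mm across, 22 mm tall; on its flat top a grip bar 40 mm long, 14 wide, 18 high (overall height 40 mm). The socket goes 18 mm up into the underside; a lip at its mouth (21 mm across, 3 mm deep) narrows it. Origin: centre of the underside; z up, x along the bar (both ends alike)
- spindle: the bare control shaft: a fixed upright steel pin 18 mm across, 16 mm high, tapering to 12 mm at the tip. Which of the three places in the row is bare varies. Origin: on its axis at the hob plate's top (10 mm above the worktop), where the centre of the knob's underside lies when home; x along the row of knobs, z up
- spindle_tip (a point): centre of the shaft's tip, 16 mm above the plate. Four sprung balls stand 3.5 mm out of the shaft, 7.5 mm above the plate, and catch behind the knob's lip. The knob first rests on them, its underside about 11 mm above the plate; pushing on takes 6 to 15 N, the resistance drops away at the click 4 to 7 mm above the plate, and the plate stops it. Pulling off takes about as much
- fitted1: a knob like the loose one, already fitted and fixed in another place of the row, 75 mm centre to centre; its origin (underside centre) is on the hob plate, x along its grip bar, which lies along the row
- fitted2: the other fitted knob, same as fitted1
- hob: the three-burner gas hob, a steel plate 360 (x) by 520 (y) by 10 mm, fixed; origin: underside centre, on the worktop. The knob row runs parallel to its x axis along y = -215 mm, at x = -75, 0 and 75 mm. The pan supports are 40 mm above the plate and start 78 mm from the row
- saucepan: steel saucepan 180 mm wide, 88 mm high, on the large burner; origin: underside centre
- burner_cap: flat black disc 52 mm across, 10 mm thick, lying on the worktop; not a knob, leave it; origin: underside centre
- salt: glass salt jar 52 mm wide, 85 mm high; origin: underside centre
- spice: small amber spice jar 44 mm wide, 80 mm high; origin: underside centre
- spoon: wooden spoon 280 mm long lying on the worktop along its x axis
- tin: food tin 75 mm wide, 110 mm high; origin: underside centre
- bowl: white bowl 130 mm wide, 65 mm high; origin: underside centre
- mill: wooden pepper mill 52 mm wide, 150 mm high; origin: underside centre

How it is judged (in metres and radians):
On the way, in this order (a step that is already met when the one before it is completed fails the run):
1. the knob is picked up off the worktop (height (world z) of knob above 0.03 m and contact force between the fingers and knob above 1 N), for 0.2 s.
2. the knob has clicked home on the shaft and is still being pressed down (z of knob in the frame of spindle below 0.0025 m and horizontal distance between knob and spindle below 0.003 m and angle between knob's own z axis and vertical below 0.06 rad and angle between the x axis of knob and the x axis of spindle, either way round below 0.21 rad and contact force between knob and hob above 4 N and contact force between the fingers and knob above 2 N), for 0.2 s.
At the end, for the whole second after the job is handed in: knob underside within 2.5 mm of the hob plate, within 3 mm of the shaft axis, upright within 0.06 rad, bar within 0.21 rad of the row (either way round); fingers still on it (over 2 N) and pressing it on the plate with over 4 N (all of step 2); the arm keeps its last pose, push and grip.
It fails at once if something else on the worktop or hob was moved more than 30 mm (distance of any of saucepan, burner_cap, salt, spice, spoon, tin, bowl, mill from where it was at the start of the episode above 0.03 m).
It also fails if it takes over 38 s, if anything falls off the work surface, if the arm or the gripper's body presses on something with over 40 N, if the wrist force passes 120 N, or if a joint passes its speed limit or range.

ROBOT

A 6-joint arm with a two-finger parallel gripper is mounted at the origin on the work surface. World frame = base frame: x ahead of the robot, y to its left, z up, the work surface at z = 0. Lengths are in m, angles in degrees, forces in N, time in s.
With the tool pointing down it reaches from about 0.4 to 0.925 m from the base axis. Payload 12.5 kg.
Tool frame: the origin (TCP) lies at the very end of the fingers, on their centre line; the grasp point (between the pads) lies 19 mm behind it (bot.hold_point_z is the distance from the TCP to the grasp point, in m); z points along the fingers, y is the line along which they close (so a half turn about z gives the same grasp; the last joint's range is limited). The gripper opens to 95 mm and grips with 3 to 60 N. Pads are 20 mm wide; open, the fingers measure 119 mm over their backs; the gripper's body (75 mm by 180 mm) begins 59 mm behind the grasp point.
Start: joints at [-73.774, 28.126, 89.318, -0, 62.55, -6.05], TCP at [0.237, -0.578, 0.215] pointing down, gripper open.
Joint ranges: [-177.58, 177.58], [-47.91, 125.51], [2.72, 160], [-65.01, 245.01], [3.68, 167.84], [-153.87, 153.87]. Speed limits (degrees/s): [127.2, 127.2, 159.86, 180, 180, 180].

INTERFACE

Orientations are given as [roll, pitch, yaw] about the fixed x, y, z axes, in that order (R = Rz(yaw) Ry(pitch) Rx(roll)).
In Python, from cell import bot gives the robot as it stands. The module is installed in compiled form; this text tells all that it offers.
- The arm moves only by the tool step_arm, never from a script. Its argument "commands" is a list of rows, each a list of 3 entries, a list of its own where there are three numbers: the shift along the tool's x, y, z in units of 25 mm (1.0 is 25 mm), then the turn, a rotation vector about the tool's x, y, z in units of 5 degrees (1.0 is 5 degrees), then the opening, from 0 (shut) to 1 (fully open). In form: [[[x, y, z], [ax, ay, az], gripper], ...]. A call has exactly 5 rows; each row is the pose to reach, as a shift and turn from the pose commanded when the call began, along the tool's axes at that moment; what a row does not reach only later rows make up. A row lasts 1/12 s, in which the tool goes at most 41.7 mm and 7.16 degrees, less where a joint would pass 70% of its speed; a pose out of reach is approached as far as the arm can. A call with a gripper value outside its range is refused whole. The fingers move at their own pace and stop on an object; "squeeze" is the grip in N (left out, the last holds). Time passes only in rows, so rows that repeat a pose let the fingers close, or fill a call up. It gives the time, the measured TCP pose, the force, the opening and the grip force at its end, in the units of the state.
- bot.sense(): the state, without advancing time (a new reading comes with each control period).
- bot.capture(name): name is "scene" or "top"; returns (picture, depth): 420x560x3 uint8, red, green, blue; 420x560 float32, m along the optical axis (not along the pixel's ray), 0 where there is no reading.
- bot.camera_params(name): a dict with "fov_y" (degrees; the focal length in pixels is half the picture's height over the tangent of half this angle, whatever the lens; pixels are square), "cx", "cy" (the principal point, pixels), "origin" and "attitude" of the camera in the world. Camera axes: x right, y down, z forward; pixel columns grow to the right and rows downward; lengths in m; the calibration is good to about 2 mm. A picture is of the moment at which its call begins. camera_params takes no time and is no camera call.
- bot.sign_off(): hands the job in; it is judged then, once.
Trained networks look in the newest picture that a camera, given by its name, has taken for a name from the list of things; names that differ only in an ending like _2 or _b are one class to them, and where a whole thing is asked for, a point or a joint stands for the part that bears it (a point fixed in the world has none). Each returns a list of dicts, best first, with "score" (0 to 1); they miss things now and then, are a little off and sometimes report something else, mostly with a low value. They report only what shows in the picture. A call takes as long as a camera call.
- bot.masks_of(camera, name): "region" (420x560 bool, what is visible of it).
- bot.spot_point(camera, name): "centre" ([x, y, z] in m, in world coordinates, good to about 4 mm: a listed point, or the origin of a listed thing).
The state is a dict: "time_s": time; "joint_pos": joint angles; "qvel": joint speeds; "joint_torque": joint torques, N m; "position": TCP position; "ee_rot": TCP orientation; "contact_force": force on the tool from outside, world axes, zero at the start; "moment": the same for the moment, N m; "finger_gap": finger opening in m; "gripper_force": force on a finger pad.
Only numpy, scipy, OpenCV 4.12 (cv2) and the standard library are available. Lean on these libraries where they do the work, as an engineer would, in place of code of your own. Each camera call takes 0.05 s, during which the arm holds its last target. There are 200 camera calls.

## Working session

There is one attempt and no reset: what is moved stays moved. The work goes in short steps, Python scripts to look and compute and a tool call to move; the robot and the scene stay as the last step left them, time stands still between calls to the robot, and variables do not carry over. Pictures are saved under pics/ and viewed, at most 10 in all, crops included, and the job is handed in when it is done.

Besides the shell and the picture viewer there is one more tool, called after ">>>" by a JSON object that holds its "api" and its "payload". step_arm: Moves the arm, as the interface text tells. Its arguments: {"type":"object","properties":{"commands":{"type":"array"},"squeeze":{"type":"number"}},"required":["commands"]}

```bash
mkdir -p pics
cat > h.py <<'E'
import numpy as np, cv2
from cell import bot
from scipy.spatial.transform import Rotation as R
def cam(n):
    p=bot.camera_params(n); f=210/np.tan(np.radians(p['fov_y'])/2)
    a=np.array(p['attitude'],float)
    M=a if a.shape==(3,3) else R.from_euler('xyz',a,degrees=True).as_matrix()
    return f,p['cx'],p['cy'],np.array(p['origin']),M
def unproj(n,u,v,d):
    f,cx,cy,o,M=cam(n)
    u,v,d=map(np.asarray,(u,v,d))
    return np.stack([(u-cx)/f*d,(v-cy)/f*d,d],-1)@M.T+o
def proj(n,P):
    f,cx,cy,o,M=cam(n); c=(np.asarray(P)-o)@M
    return np.array([c[...,0]/c[...,2]*f+cx,c[...,1]/c[...,2]*f+cy]).T
E
python3 - <<'E'
from h import *
ims=[]
for n in('scene','top'):
    im,d=bot.capture(n); ims.append(im); cv2.imwrite(f'pics/{n}0.png',im[:,:,::-1]); np.save(n+'0.npy',d)
    print(n,bot.camera_params(n))
    for t in('knob','spindle','spindle_tip','fitted1','fitted2','hob','burner_cap','salt','spice','mill','tin','bowl','saucepan','spoon'):
        r=bot.spot_point(n,t); print(t,[(np.round(x['centre'],4).tolist(),round(x['score'],2)) for x in r[:3]])
s=bot.sense();print(s)
E
```

```text
scene {'fov_y': 52.797832499778195, 'cx': 274.79300840873026, 'cy': 211.52745477121488, 'origin': array([ 1.20675928, -0.70642813,  0.7040648 ]), 'attitude': array([-1.23752316e+02,  1.20162332e-01,  4.75568094e+01])}
knob [([0.547, -0.302, 0.0006], 0.83)]
spindle [([0.2528, 0.2627, -0.0001], 0.54), ([0.6037, 0.0274, 0.0137], 0.37)]
spindle_tip [([0.6114, 0.0283, 0.0276], 0.44), ([0.2532, 0.265, -0.0008], 0.36)]
fitted1 [([0.536, 0.0183, 0.0077], 0.78), ([0.6572, -0.1623, -0.0009], 0.61)]
fitted2 [([0.536, 0.0183, 0.0077], 0.78), ([0.6572, -0.1623, -0.0009], 0.61)]
hob [([0.5921, 0.2442, 0.001], 0.61)]
burner_cap [([0.6566, -0.1636, 0.0016], 0.79)]
salt [([0.6347, -0.2498, 0.0012], 0.63)]
spice [([0.344, -0.231, -0.0014], 0.67)]
mill [([0.2532, 0.266, -0.0001], 0.93), ([0.5466, -0.3035, 0.0057], 0.72), ([0.632, -0.2499, 0.0009], 0.21)]
tin [([0.7157, -0.3873, -0.0002], 0.82)]
bowl [([0.7636, -0.266, 0.0006], 0.7)]
saucepan [([0.5848, 0.3645, 0.052], 0.58)]
spoon [([0.4795, -0.4622, -0.0028], 0.63), ([0.7628, -0.265, 0.0006], 0.45)]
top {'fov_y': 52.57266615238352, 'cx': 278.270530309
[... 1015 characters left out ...]
8], 0.51)]
{'time_s': 1.5, 'joint_pos': array([-7.37734589e+01,  2.81255624e+01,  8.93160635e+01,  2.47917034e-03,
        6.25510975e+01, -6.05085356e+00]), 'qvel': array([-0.07838402,  0.061236  , -0.0459861 , -0.02507016, -0.007672  ,
        0.02668363]), 'joint_torque': array([ 9.83956170e-05, -6.12462187e+01, -2.58430785e+01,  6.93082949e-02,
        4.46076470e-02, -2.98159500e-05]), 'position': array([ 0.23696752, -0.57836993,  0.2146851 ]), 'ee_rot': array([ 1.79992532e+02, -1.42092837e-03,  2.22762521e+01]), 'contact_force': array([ 0.26558146,  0.10935537, -0.48523535]), 'moment': array([0.02109071, 0.01801104, 0.03170451]), 'gripper_force': 0.0, 'finger_gap': 0.09518577187010892}
```

```bash
cat > meas.py <<'E'
from h import *
def cloud(n,d):
    v,u=np.mgrid[:420,:560]; P=unproj(n,u,v,d); P[d==0]=np.nan; return P
for n in('top','scene'):
    P=cloud(n,np.load(n+'0.npy')).reshape(-1,3)
    tab=P[(np.abs(P[:,0]-.6)<.06)&(np.abs(P[:,1]+.1)<.03)]; print(n,'table z',np.nanmedian(tab[:,2]))
    for t,c,z0,z1 in(('knobbar',(.547,-.304),.031,.06),('knobskirt',(.547,-.304),.018,.027),('f1bar',(.536,.018),.041,.065),('f2bar',(.6845,.0348),.041,.065),('f1skirt',(.536,.018),.028,.037),('f2skirt',(.6845,.0348),.028,.037),('pin',(.609,.028),.016,.04)):
        Q=P[(np.hypot(P[:,0]-c[0],P[:,1]-c[1])<.034)&(P[:,2]>z0)&(P[:,2]<z1)]
        if len(Q)<5: print(t,len(Q));continue
        (cx,cy),(w,h),a=cv2.minAreaRect((Q[:,:2]*1000).astype(np.float32))
        m=Q[:,:2].mean(0);ev,V=np.linalg.eigh(np.cov(Q[:,:2].T));ax=V[:,1]
        print(t,len(Q),'rect',round(cx,1),round(cy,1),'size',round(w,1),round(h,1),'a',round(a,1),'mean',(m*1000).round(1),'pca',round(np.degrees(np.arctan2(ax[1],ax[0]))%180,1),'z',np.percentile(Q[:,2],[5,50,95]).round(4))
E
python3 meas.py
python3 - <<'E'
import cv2,numpy as np
a=cv2.imread('pics/top0.png');b=cv2.imread('pics/scene0.png')
cv2.imwrite('pics/both.png',cv2.resize(np.vstack([a,b]),(400,600),interpolation=cv2.INTER_AREA))
E
```

```text
top table z 0.0009036068937948727
knobbar 97 rect 550.9 -301.9 size 39.5 15.7 a 53.3 mean [ 549.9 -301.4] pca 51.7 z [0.0343 0.0405 0.0435]
knobskirt 164 rect 550.1 -301.4 size 45.1 47.0 a 0.4 mean [ 549.4 -300.1] pca 143.6 z [0.019  0.0222 0.0253]
f1bar 89 rect 537.7 19.8 size 39.4 23.9 a 25.7 mean [537.9  19.9] pca 5.5 z [0.0474 0.0505 0.054 ]
f2bar 83 rect 685.7 33.4 size 38.2 13.6 a 6.3 mean [685.   33.1] pca 5.1 z [0.0455 0.0507 0.0544]
f1skirt 174 rect 537.2 20.3 size 46.6 44.4 a 89.3 mean [536.2  19.7] pca 94.0 z [0.03   0.0329 0.0357]
f2skirt 172 rect 686.2 33.1 size 46.0 44.5 a 3.3 mean [684.8  33.3] pca 97.9 z [0.0299 0.0328 0.036 ]
pin 62 rect 610.9 29.1 size 22.1 57.9 a 15.4 mean [610.9  27.2] pca 106.8 z [0.0163 0.024  0.0279]
scene table z 0.001481377524099159
knobbar 115 rect 547.6 -300.9 size 38.7 20.1 a 58.2 mean [ 550.4 -303. ] pca 53.8 z [0.0325 0.0402 0.0434]
knobskirt 134 rect 554.5 -306.0 size 45.5 34.2 a 53.1 mean [ 557.9 -308.1] pca 58.7 z [0.0198 0.0234 0.0263]
f1bar 77 rect 535.3 20.1 size 40.6 16.6 a 7.3 mean [537.  18.] pca 6.5 z [0.0419 0.0497 0.053 ]
f2bar 96 rect 684.5 33.1 size 40.3 16.8 a 7.5 mean [685.6  31.1] pca 8.9 z [0.0421 0.0497 0.053 ]
f1skirt 93 rect 540.0 16.2 size 45.4 35.3 a 43.8 mean [541.2  11.8] pca 30.6 z [0.0289 0.0333 0.0361]
f2skirt 109 rect 688.2 28.0 size 47.1 33.9 a 39.0 mean [688.4  23.5] pca 29.1 z [0.0289 0.0328 0.0357]
pin 44 rect 610.8 25.9 size 17.6 17.7 a 4.7 mean [611.9  23.9] pca 49.4 z [0.018 0.024 0.028]
```

View pics/top0.png

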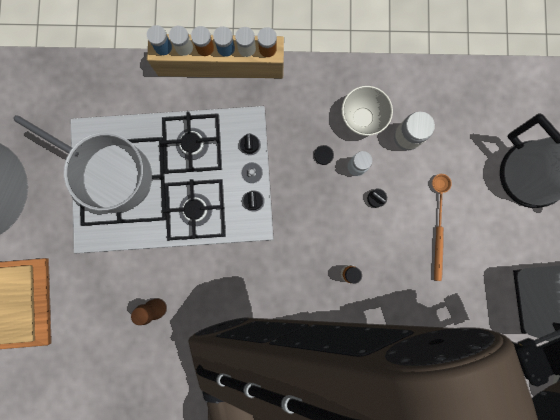

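View pics/scene0.png

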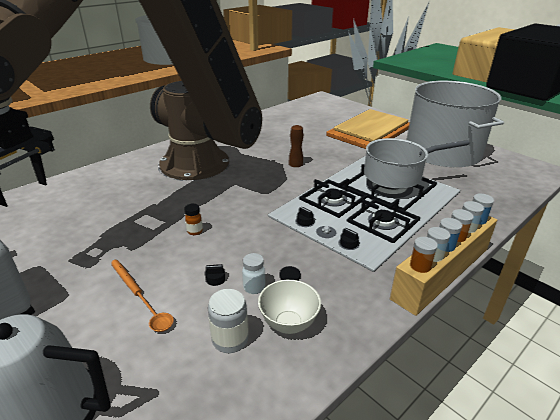

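The knob shows at top (376,198) with its bar diagonal, and the shaft at (252,173) between the fitted knobs at (250,145) and (253,201). Both views agree: the knob is at (0.550,-0.302) with its bar at 52.5°, top 40 mm. The shaft is at (0.611,0.0265), tip about 26 mm, with the row at about 5.8°.

>>> {"api": "step_arm", "payload": {"commands": [[[1.4,-0.5,0],[0,0,-1.2],0.5],[[2.8,-1.0,0],[0,0,-2.4],0.5],[[4.2,-1.5,0],[0,0,-3.6],0.5],[[5.6,-2.0,0],[0,0,-4.8],0.5],[[7.0,-2.4,0],[0,0,-6.04],0.5]]}}

```text
time_s: 1.92
position: [0.3771, -0.455, 0.2148]
ee_rot: [180.0, 0.0, 52.7]
contact_force: [0.6, -0.3, 0.2]
finger_gap: 0.0671
gripper_force: 0.0
```

```bash
cat > go.py <<'E'
import sys
from h import *
def go(x,y,z,yaw):
    s=bot.sense(); Rc=R.from_euler('xyz',s['ee_rot'],degrees=True); Rt=R.from_euler('xyz',[180,0,yaw],degrees=True)
    print('pos',s['position'].round(4),'rot',s['ee_rot'].round(2),'t',s['time_s'],'F',s['contact_force'].round(1),'gap',round(s['finger_gap'],4),'gf',round(s['gripper_force'],1),'j6',s['joint_pos'][5].round(1))
    print('shift',(Rc.inv().apply(np.array([x,y,z])-s['position'])/.025).round(3),'turn',((Rc.inv()*Rt).as_rotvec(degrees=True)/5).round(3))
if __name__=='__main__': go(*map(float,sys.argv[1:5]))
E
python3 go.py .550 -.302 .12 52.5
```

```text
pos [ 0.3771 -0.455   0.2148] rot [180.     0.    52.75] t 1.9167 F [ 0.6 -0.3  0.2] gap 0.0671 gf 0.0 j6 -19.5
shift [9.059 1.802 3.791] turn [0.   0.   0.05]
```

>>> {"api": "step_arm", "payload": {"commands": [[[1.5,0.3,0.5],[0,0,0],0.5],[[3.0,0.6,1.0],[0,0,0],0.5],[[4.5,0.9,1.5],[0,0,0],0.5],[[6.0,1.2,2.0],[0,0,0.05],0.5],[[7.5,1.5,2.6],[0,0,0.05],0.5]]}}

```text
time_s: 2.33
position: [0.5215, -0.3293, 0.1496]
ee_rot: [179.9, 0.0, 52.2]
contact_force: [-0.0, -1.0, -0.8]
finger_gap: 0.0478
gripper_force: 0.0
```

```bash
python3 go.py .550 -.302 .07 52.5
```

```text
pos [ 0.5215 -0.3293  0.1496] rot [179.93   0.    52.21] t 2.3333 F [-0.  -1.  -0.8] gap 0.0478 gf 0.0 j6 -0.6
shift [1.562 0.228 3.184] turn [ 0.013  0.001 -0.058]
```

>>> {"api": "step_arm", "payload": {"commands": [[[0.5,0.1,0.8],[0,0,0],0.5],[[1.0,0.2,1.7],[0,0,0],0.5],[[1.55,0.23,2.5],[0,0,-0.05],0.5],[[1.55,0.23,3.2],[0,0,-0.05],0.5],[[1.55,0.23,3.2],[0,0,-0.05],0.5]]}}

```text
time_s: 2.75
position: [0.5475, -0.302, 0.0664]
ee_rot: [-179.7, 0.0, 52.5]
contact_force: [-0.9, -0.5, -0.8]
finger_gap: 0.0476
gripper_force: 0.0
```

Run:
```python
from h import *
from go import go
go(.55,-.302,.024,52.5)
for n in('top','scene'):
    im,d=bot.capture(n); 
    u,v=proj(n,[.55,-.302,.03]).round().astype(int); print(u,v)
    c=im[v-50:v+50,u-50:u+50,::-1]; cv2.imwrite(f'pics/{n}1.png',cv2.resize(c,(400,400),interpolation=2))
a=cv2.imread('pics/top1.png');b=cv2.imread('pics/scene1.png');cv2.imwrite('pics/c1.png',np.hstack([a,b]))
```

```text
pos [ 0.5475 -0.302   0.0664] rot [-1.7971e+02  2.0000e-02  5.2550e+01] t 2.75 F [-0.9 -0.5 -0.8] gap 0.0476 gf 0.0 j6 2.5
shift [0.061 0.087 1.694] turn [-0.058  0.003  0.01 ]
378 197
214 270
```

View pics/c1.png

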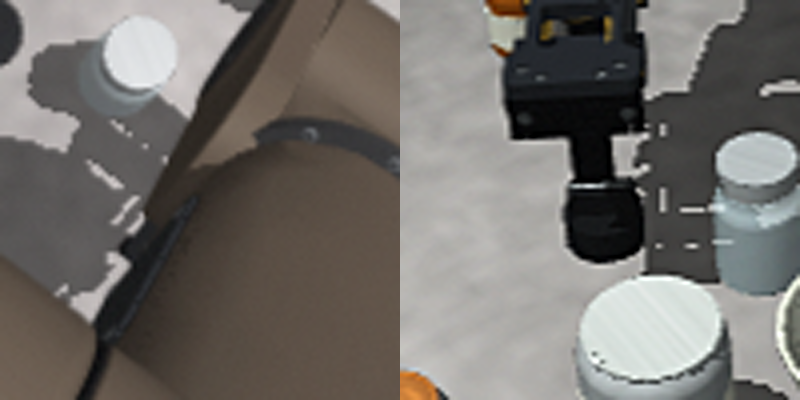

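Left: the arm hides the knob. Right: the near finger is straight above the knob, around (600,200), and clear of the jars. I'll descend with the fingers straddling the bar.

>>> {"api": "step_arm", "payload": {"commands": [[[0.06,0.09,0.5],[-0.05,0,0],0.5],[[0.06,0.09,1.0],[-0.05,0,0],0.5],[[0.06,0.09,1.4],[-0.05,0,0],0.5],[[0.06,0.09,1.68],[-0.05,0,0],0.5],[[0.06,0.09,1.68],[-0.05,0,0],0.5]]}}

```text
time_s: 3.27
position: [0.5504, -0.3036, 0.0263]
ee_rot: [179.9, 0.0, 52.5]
contact_force: [-0.3, -0.0, 0.1]
finger_gap: 0.0478
gripper_force: 0.0
```

```bash
python3 go.py .550 -.302 .024 52.5
```

```text
pos [ 0.5504 -0.3036  0.0263] rot [1.7986e+02 1.0000e-02 5.2450e+01] t 3.2667 F [-0.3 -0.   0.1] gap 0.0478 gf 0.0 j6 2.7
shift [ 0.042 -0.051  0.094] turn [ 0.027  0.002 -0.01 ]
```

>>> {"api": "step_arm", "payload": {"commands": [[[0.04,-0.03,0.05],[0,0,0],0],[[0.04,-0.03,0.05],[0,0,0],0],[[0.04,-0.03,0.05],[0,0,0],0],[[0.04,-0.03,0.05],[0,0,0],0],[[0.04,-0.03,0.05],[0,0,0],0]], "squeeze": 35}}

```text
time_s: 3.68
position: [0.5512, -0.3025, 0.0268]
ee_rot: [179.7, 0.0, 52.5]
contact_force: [-0.2, 0.6, -0.3]
finger_gap: 0.0194
gripper_force: 0.2
```

>>> {"api": "step_arm", "payload": {"commands": [[[0,0,0],[0,0,0],0],[[0,0,0],[0,0,0],0],[[0,0,0],[0,0,0],0],[[0,0,0],[0,0,0],0],[[0,0,0],[0,0,0],0]]}}

```text
time_s: 4.1
position: [0.5511, -0.3025, 0.0266]
ee_rot: [179.7, 0.0, 52.5]
contact_force: [-1.2, 0.7, 5.1]
finger_gap: 0.0137
gripper_force: 35.0
```

```bash
python3 go.py .550 -.302 .12 52.5
```

```text
pos [ 0.5511 -0.3025  0.0266] rot [179.74   0.    52.48] t 4.1 F [-1.2  0.7  5.1] gap 0.0137 gf 35.0 j6 2.8
shift [-0.013 -0.031 -3.735] turn [ 0.053  0.    -0.005]
```

>>> {"api": "step_arm", "payload": {"commands": [[[0,0,-0.6],[0,0,0],0],[[0,0,-1.4],[0,0,0],0],[[0,0,-2.4],[0,0,0],0],[[0,0,-3.4],[0,0,0],0],[[0,0,-3.7],[0,0,0],0]]}}

```text
time_s: 4.52
position: [0.5518, -0.3029, 0.122]
ee_rot: [179.5, -0.0, 52.5]
contact_force: [0.6, -0.8, -0.0]
finger_gap: 0.0138
gripper_force: 35.0
```

```bash
python3 go.py .611 .0265 .12 5.8
python3 - <<'E'
from h import *
from go import *
im,d=bot.capture('scene'); s=bot.sense(); p=s['position']
u,v=proj('scene',p).round().astype(int)
cv2.imwrite('pics/c2.png',cv2.resize(im[v-60:v+60,u-60:u+60,::-1],(480,480),interpolation=2)); print(u,v)
P=unproj('scene',*np.meshgrid(np.arange(560),np.arange(420)),d).reshape(-1,3)
Q=P[np.hypot(P[:,0]-p[0],P[:,1]-p[1])<.035]; Q=Q[(Q[:,2]>.05)&(Q[:,2]<p[2]+.01)]
print(len(Q),np.percentile(Q[:,2],[1,3,5,10,50]),p)
E
```

```text
pos [ 0.5518 -0.3029  0.122 ] rot [ 1.795e+02 -1.000e-02  5.248e+01] t 4.5167 F [ 0.6 -0.8 -0. ] gap 0.0138 gf 35.0 j6 2.8
shift [11.893 -6.147  0.03 ] turn [ 0.094 -0.043  9.335]
211 240
313 [0.09694269 0.09851288 0.09920161 0.10138666 0.11780827] [ 0.55180231 -0.30290082  0.12186941]
```

View pics/c2.png

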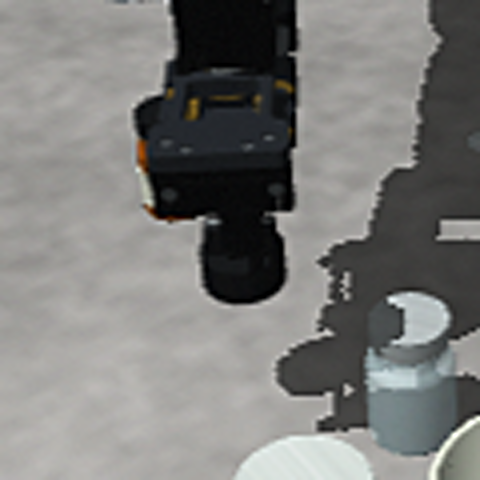

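The knob is held upright between the fingers (crop ~ (240,265)), its underside about 25 mm below the TCP. Next I carry it over and turn it.

>>> {"api": "step_arm", "payload": {"commands": [[[1.3,-0.67,0],[0.02,-0.01,1.1],0],[[2.6,-1.34,0],[0.04,-0.02,2.2],0],[[3.9,-2.0,0],[0.06,-0.03,3.3],0],[[5.3,-2.7,0],[0.09,-0.04,4.4],0],[[6.6,-3.4,0],[0.09,-0.04,5.5],0]]}}

```text
time_s: 4.98
position: [0.5835, -0.1178, 0.117]
ee_rot: [-179.8, 0.3, 24.7]
contact_force: [0.6, -1.1, -1.4]
finger_gap: 0.0133
gripper_force: 35.0
```

```bash
python3 go.py .611 .0265 .09 5.8
```

```text
pos [ 0.5835 -0.1178  0.117 ] rot [-179.77    0.26   24.68] t 4.9833 F [ 0.6 -1.1 -1.4] gap 0.0133 gf 35.0 j6 47.6
shift [ 3.412 -4.781  1.082] turn [-0.037  0.058  3.776]
```

>>> {"api": "step_arm", "payload": {"commands": [[[0.8,-1.1,0],[0,0,0.9],0],[[1.6,-2.2,0.1],[0,0,1.8],0],[[2.4,-3.3,0.2],[0,0,2.7],0],[[3.1,-4.3,0.3],[0,0,3.6],0],[[3.3,-4.6,0.3],[0,0,3.7],0]]}}

```text
time_s: 5.4
position: [0.6096, 0.0233, 0.109]
ee_rot: [-179.9, 0.3, 6.4]
contact_force: [0.4, 1.1, -0.7]
finger_gap: 0.0137
gripper_force: 35.0
```

>>> {"api": "step_arm", "payload": {"commands": [[[0,0,0],[0,0,0],0],[[0,0,0],[0,0,0],0],[[0,0,0],[0,0,0],0],[[0,0,0],[0,0,0],0],[[0,0,0],[0,0,0],0]]}}

```text
time_s: 5.82
position: [0.61, 0.0182, 0.1111]
ee_rot: [-179.9, 0.2, 6.4]
contact_force: [-0.3, 0.7, 0.2]
finger_gap: 0.0136
gripper_force: 35.0
```

```bash
python3 go.py .611 .0265 .09 5.8
python3 - <<'E'
from h import *
im,d=bot.capture('scene'); p=bot.sense()['position']
u,v=proj('scene',p).round().astype(int); print(u,v,proj('scene',[.611,.0265,.026]))
cv2.imwrite('pics/c3.png',cv2.resize(im[v-60:v+60,u-60:u+60,::-1],(600,600),interpolation=2))
P=unproj('scene',*np.meshgrid(np.arange(560),np.arange(420)),d).reshape(-1,3)
Q=P[np.hypot(P[:,0]-p[0],P[:,1]-p[1])<.04]; Q=Q[(Q[:,2]>p[2]-.03)&(Q[:,2]<p[2]-.006)]
# fit circle radius 24 to skirt side (camera-facing)
from scipy.optimize import least_squares
r=least_squares(lambda c:np.hypot(Q[:,0]-c[0],Q[:,1]-c[1])-.024,p[:2],loss='soft_l1',f_scale=.002)
print('knob circle',r.x.round(4),len(Q),'zmin',np.percentile(Q[:,2],[1,5]),p)
# same method on fitted neighbours
P0=unproj('scene',*np.meshgrid(np.arange(560),np.arange(420)),np.load('scene0.npy')).reshape(-1,3)
for c in((.537,.0195),(.6853,.0333),(.55,-.302)):
    z=.0 if c[1]<0 else .01
    Q=P0[(np.hypot(P0[:,0]-c[0],P0[:,1]-c[1])<.035)&(P0[:,2]>z+.004)&(P0[:,2]<z+.018)]
    print('ref',c,least_squares(lambda c:np.hypot(Q[:,0]-c[0],Q[:,1]-c[1])-.024,c,loss='soft_l1',f_scale=.002).x.round(4),len(Q))
E
```

```text
pos [0.61   0.0182 0.1111] rot [-179.91    0.22    6.41] t 5.8167 F [-0.3  0.7  0.2] gap 0.0136 gf 35.0 j6 79.0
shift [ 0.08  -0.325  0.843] turn [-0.017  0.045  0.122]
326 202 [326.23059874 227.83293426]
knob circle [0.6078 0.0189] 110 zmin [0.08522865 0.08660732] [0.6100096  0.01836986 0.11109684]
ref (0.537, 0.0195) [0.5333 0.0212] 71
ref (0.6853, 0.0333) [0.6828 0.0345] 80
ref (0.55, -0.302) [ 0.5465 -0.3008] 91
```

View pics/c3.png

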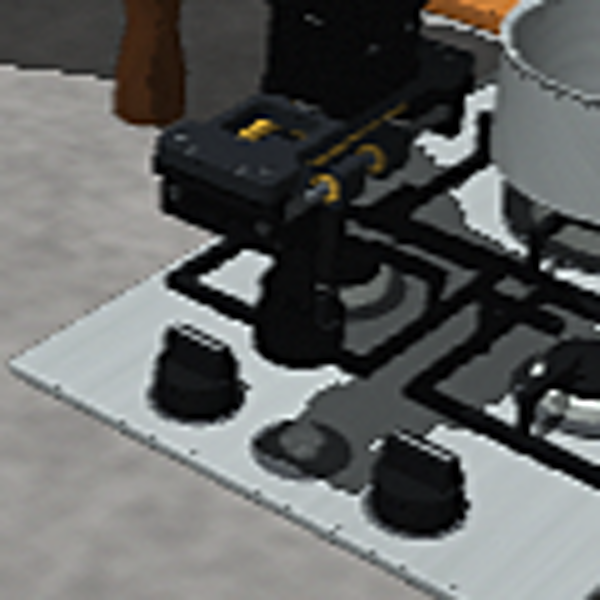

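The held knob at crop (300,325) is just behind the bare shaft (300,445), with its bar parallel to the fitted ones. By the same fit, it needs about 9 mm in y.

>>> {"api": "step_arm", "payload": {"commands": [[[0.05,-0.17,0.4],[0,0.04,0.17],0],[[0.1,-0.34,0.8],[0,0.04,0.17],0],[[0.1,-0.34,1.2],[0,0.04,0.17],0],[[0.1,-0.34,1.6],[0,0.04,0.17],0],[[0.1,-0.34,1.6],[0,0.04,0.17],0]], "squeeze": 50}}

```text
time_s: 6.28
position: [0.6103, 0.0285, 0.0683]
ee_rot: [-179.9, 0.2, 5.6]
contact_force: [-1.5, 0.4, -0.8]
finger_gap: 0.0137
gripper_force: 50.0
```

>>> {"api": "step_arm", "payload": {"commands": [[[0,0,0.15],[0,0,0],0],[[0,0,0.3],[0,0,0],0],[[0,0,0.4],[0,0,0],0],[[0,0,0.4],[0,0,0],0],[[0,0,0.4],[0,0,0],0]]}}

```text
time_s: 6.7
position: [0.6115, 0.0282, 0.0611]
ee_rot: [-179.9, 0.0, 5.6]
contact_force: [0.4, 0.3, -0.4]
finger_gap: 0.0135
gripper_force: 50.0
```

```bash
python3 go.py .6105 .027 .046 5.5
python3 - <<'E'
from h import *
from scipy.optimize import least_squares
im,d=bot.capture('scene'); p=bot.sense()['position']
u,v=proj('scene',p).round().astype(int)
cv2.imwrite('pics/c4.png',cv2.resize(im[v-50:v+50,u-50:u+50,::-1],(500,500),interpolation=2))
P=unproj('scene',*np.meshgrid(np.arange(560),np.arange(420)),d).reshape(-1,3)
def fit(c,z):
    Q=P[(np.hypot(P[:,0]-c[0],P[:,1]-c[1])<.035)&(P[:,2]>z+.004)&(P[:,2]<z+.018)]
    return least_squares(lambda c:np.hypot(Q[:,0]-c[0],Q[:,1]-c[1])-.024,c,loss='soft_l1',f_scale=.002).x
a,b=fit((.537,.0195),.01),fit((.6853,.0333),.01); k=fit(p[:2],p[2]-.025)
print(a,b,'mid',(a+b)/2,'knob',k,'err',k-(a+b)/2)
E
```

```text
pos [0.6115 0.0282 0.0611] rot [-1.7991e+02  2.0000e-02  5.6200e+00] t 6.7 F [ 0.4  0.3 -0.4] gap 0.0135 gf 50.0 j6 80.7
shift [-0.043  0.047  0.606] turn [-0.018  0.004  0.024]
[0.53306913 0.0215568 ] [0.68291577 0.03465987] mid [0.60799245 0.02810834] knob [0.60956206 0.02856382] err [0.00156961 0.00045548]
```

View pics/c4.png

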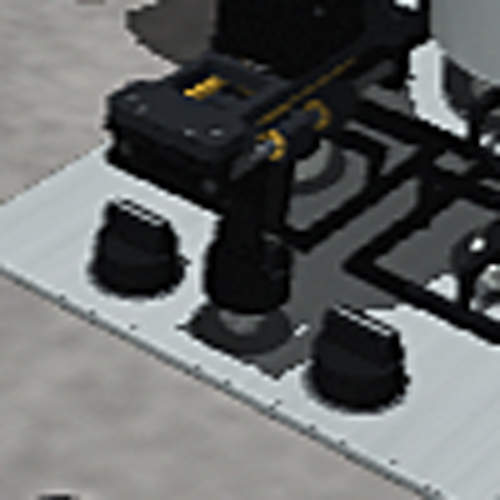

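The knob sits directly above the shaft (crop (250,280), pin just visible below at (240,318)), about 1.5 mm off. I'll correct that and go down onto the balls.

>>> {"api": "step_arm", "payload": {"commands": [[[-0.05,0.03,0.1],[0,0,0],0],[[-0.05,0.03,0.2],[0,0,0],0],[[-0.05,0.03,0.3],[0,0,0],0],[[-0.05,0.03,0.4],[0,0,0],0],[[-0.05,0.03,0.5],[0,0,0],0]]}}

```text
time_s: 7.17
position: [0.6102, 0.0274, 0.0483]
ee_rot: [-179.9, 0.0, 5.6]
contact_force: [-0.8, -0.8, -1.3]
finger_gap: 0.0134
gripper_force: 50.0
```

>>> {"api": "step_arm", "payload": {"commands": [[[0,0,0.05],[0,0,0],0],[[0,0,0.1],[0,0,0],0],[[0,0,0.15],[0,0,0],0],[[0,0,0.2],[0,0,0],0],[[0,0,0.2],[0,0,0],0]]}}

```text
time_s: 7.58
position: [0.6105, 0.0275, 0.0439]
ee_rot: [-179.9, -0.0, 5.6]
contact_force: [0.9, -0.6, -0.0]
finger_gap: 0.0136
gripper_force: 50.0
```

>>> {"api": "step_arm", "payload": {"commands": [[[0,0,0.04],[0,0,0],0],[[0,0,0.08],[0,0,0],0],[[0,0,0.12],[0,0,0],0],[[0,0,0.16],[0,0,0],0],[[0,0,0.16],[0,0,0],0]]}}

```text
time_s: 8.0
position: [0.61, 0.0275, 0.0387]
ee_rot: [-179.9, 0.1, 5.6]
contact_force: [1.6, 1.6, -6.9]
finger_gap: 0.0139
gripper_force: 50.0
```

>>> {"api": "step_arm", "payload": {"commands": [[[0,0,0.03],[0,0,0],0],[[0,0,0.06],[0,0,0],0],[[0,0,0.08],[0,0,0],0],[[0,0,0.1],[0,0,0],0],[[0,0,0.1],[0,0,0],0]]}}

```text
time_s: 8.42
position: [0.6102, 0.0274, 0.0371]
ee_rot: [-179.9, 0.0, 5.6]
contact_force: [-0.6, -0.2, -0.5]
finger_gap: 0.0134
gripper_force: 50.0
```

>>> {"api": "step_arm", "payload": {"commands": [[[0,0,0.03],[0,0,0],0],[[0,0,0.06],[0,0,0],0],[[0,0,0.08],[0,0,0],0],[[0,0,0.1],[0,0,0],0],[[0,0,0.1],[0,0,0],0]]}}

```text
time_s: 8.83
position: [0.6103, 0.0275, 0.0366]
ee_rot: [-179.9, -0.0, 5.6]
contact_force: [-6.6, 1.4, 20.7]
finger_gap: 0.0133
gripper_force: 50.0
```

>>> {"api": "step_arm", "payload": {"commands": [[[0,0,0.03],[0,0,0],0],[[0,0,0.06],[0,0,0],0],[[0,0,0.08],[0,0,0],0],[[0,0,0.08],[0,0,0],0],[[0,0,0.08],[0,0,0],0]]}}

```text
time_s: 9.25
position: [0.6104, 0.0275, 0.0365]
ee_rot: [-179.9, -0.1, 5.6]
contact_force: [-13.8, 1.2, 41.8]
finger_gap: 0.0136
gripper_force: 50.0
```

Run:
```python
from h import *
from go import go
go(.6105,.0275,.03,5.5)
im,d=bot.capture('scene'); p=bot.sense()['position']
u,v=proj('scene',[.6105,.0275,.03]).round().astype(int)
cv2.imwrite('pics/c5.png',cv2.resize(im[v-45:v+45,u-45:u+45,::-1],(540,540),interpolation=2))
```

```text
pos [0.6104 0.0275 0.0365] rot [-1.7994e+02 -1.0000e-01  5.6400e+00] t 9.25 F [-13.8   1.2  41.8] gap 0.0136 gf 50.0 j6 80.6
shift [0.004 0.001 0.261] turn [-0.013 -0.019  0.029]
```

View pics/c5.png

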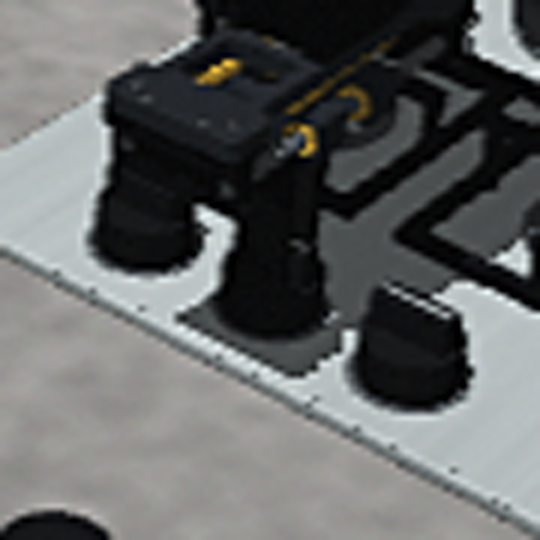

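The knob is down on the plate at crop (275,300), level with the fitted ones, and the TCP stopped at the height expected for home with 42 N. I'll ease slightly to a firm but milder press.

>>> {"api": "step_arm", "payload": {"commands": [[[-0.03,0,-0.05],[0,0,0],0],[[-0.03,0,-0.05],[0,0,0],0],[[-0.03,0,-0.05],[0,0,0],0],[[-0.03,0,-0.05],[0,0,0],0],[[-0.03,0,-0.05],[0,0,0],0]]}}

```text
time_s: 9.72
position: [0.6103, 0.0275, 0.0366]
ee_rot: [-179.9, -0.2, 5.6]
contact_force: [-5.8, 1.6, 26.3]
finger_gap: 0.0137
gripper_force: 50.0
```

```bash
python3 go.py .6105 .0275 .03 5.5
```

```text
pos [0.6103 0.0275 0.0366] rot [-1.7993e+02 -1.5000e-01  5.6300e+00] t 9.7167 F [-5.8  1.6 26.3] gap 0.0137 gf 50.0 j6 80.6
shift [0.007 0.001 0.264] turn [-0.013 -0.031  0.027]
```

>>> {"api": "step_arm", "payload": {"commands": [[[0,0,0],[0,0,0],0],[[0,0,0],[0,0,0],0],[[0,0,0],[0,0,0],0],[[0,0,0],[0,0,0],0],[[0,0,0],[0,0,0],0]]}}

```text
time_s: 10.13
position: [0.6103, 0.0275, 0.0366]
ee_rot: [-179.9, -0.2, 5.6]
contact_force: [-6.3, 1.5, 25.8]
finger_gap: 0.0134
gripper_force: 50.0
```

```bash
python3 -c "
from cell import bot
f=bot.sense()['contact_force'];print(f)
if 12<f[2]<60: print(bot.sign_off())"
```

```text
[-6.25714491  1.48564962 25.82653025]
the job is handed in; nothing more can be done
None
```

The knob is on the bare middle shaft, down on the hob plate with its bar in line with the row; I handed the job in at about 10 s with the fingers still gripping it and pressing down at about 26 N (no verdict was returned).

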